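# Store the sampling probe in the tube that is deep enough and cap it

## Robot

A 7-joint arm with a two-finger parallel gripper is mounted at the origin on the work surface. World frame = base frame: x ahead of the robot, y to its left, z up, the work surface at z = 0. Lengths are in mm, angles in degrees, forces in N, time in s.
With the tool pointing down it reaches from about 400 to 875 mm from the base axis. Payload 19.3 kg.
Tool frame: the origin (TCP) lies between the finger pads; the fingertips stand 25 mm ahead of it and the grasp point (between the pads) lies 6 mm ahead of it (env.tips_ahead is the distance from the TCP to the fingertips, in mm); z points along the fingers, y is the line along which they close (so a half turn about z gives the same grasp; the last joint's range is limited). The gripper opens to 85 mm and grips with 20 to 120 N. Pads are 22 mm wide; open, the fingers measure 114 mm over their backs; the gripper's body (76 mm by 85 mm) begins 54 mm behind the grasp point. The pads swing forward as they close: fully open they stand 13 mm farther back than shut.
Start: joints at [65.134, 29.874, -2.08, 91.645, 1.215, 58.505, -6.463], TCP at [222.365, -584.097, 256.291] pointing down, gripper open.
Joint ranges: [-166.77, 166.77], [-17.47, 122.26], [-85.68, 81.53], [9.62, 139.38], [-72.42, 252.41], [9.2, 110.78], [-144.41, 144.41]. Speed limits (degrees/s): [108.29, 108.29, 136.94, 136.94, 172.46, 172.46, 172.46].

## Interface

Orientations are given as [roll, pitch, yaw] about the fixed x, y, z axes, in that order (R = Rz(yaw) Ry(pitch) Rx(roll)).
In Python, from workcell import state, vision, env, recognise, trace, pinpoint gives the robot as it stands.
- The arm moves only by the tool move_arm, never from a script. Its argument "deltas" is a list of rows, each an object with "fingers": the finger opening in mm, from 0 to 85.4; "dp": the shift along the world's x, y, z in mm, a list of three; "rot": the turn, a rotation vector about the world's x, y, z in degrees, a list of three. In form: [{"fingers": fingers, "dp": [dx, dy, dz], "rot": [rx, ry, rz]}, ...]. A call has 1 to 5 rows; each row shifts and turns the commanded pose from where the row before left it; what a row does not reach is not made up. A row lasts 1/8 s, in which the tool goes at most 62.5 mm and 10.7 degrees, less where a joint would pass 70% of its speed; a pose out of reach is approached as far as the arm can. A call with a gripper value outside its range is refused whole. The fingers move at their own pace and stop on an object; "force" is the grip in N (left out, the last holds). Time passes only in rows, so rows that do not move let the fingers close. It gives the time, the measured TCP pose, the force, the opening and the grip force at its end, in the units of the state.
- state(): the state, without advancing time (a new reading comes with each control period).
- vision.grab_frame(name): name is "scene" or "top" or "wrist"; returns a dict with "color" (400x640x3 uint8, red, green, blue), "fov_y" (degrees; the focal length in pixels is half the picture's height over the tangent of half this angle, whatever the lens; pixels are square), "cx", "cy" (the principal point, pixels), "k1" (the pictures are not rectified: a ray, as slopes to the right and down, at radius r is drawn at 1 + k1 r^2 times it, then the intrinsics apply), "extrinsics" (4x4, takes a point from camera to world coordinates). Camera axes: x right, y down, z forward; pixel columns grow to the right and rows downward; lengths in mm; the calibration is good to about 2 mm. A picture is of the moment at which its call begins. There is no depth.
- env.sign_off(): hands the job in; it is judged then, once.
Trained networks look in the newest picture that a camera, given by its name, has taken for a name from the list of things; names that differ only in an ending like _2 or _b are one class to them, and where a whole thing is asked for, a point or a joint stands for the part that bears it (a point fixed in the world has none). Each returns a list of dicts, best first, with "score" (0 to 1); they miss things now and then, are a little off and sometimes report something else, mostly with a low value. They report only what shows in the picture. A call takes as long as a camera call. They do not tell look-alikes from the thing itself.
- recognise(camera, thing): "location" ([x, y, z] in mm, in world coordinates, good to about 4 mm: the middle of the surface that is visible of it).
- trace(camera, thing): "mask" (400x640 bool, what is visible of it).
- pinpoint(camera, thing): "location" ([x, y, z] in mm, in world coordinates, good to about 4 mm: a listed point, or the origin of a listed thing).
The state is a dict: "time_s": time; "qpos": joint angles; "dq": joint speeds; "joint_efforts": joint torques, N m; "eef_pos": TCP position; "eef_rot": TCP orientation; "wrist_force": force on the tool from outside, world axes, zero at the start; "torque": the same for the moment, N m; "grip_width": opening from 0.0 (shut) to 1.0 (fully open); "grasp_force": force on a finger pad.
Only numpy, scipy, OpenCV 4.12 (cv2) and the standard library are available. Lean on these libraries where they do the work, as an engineer would, in place of code of your own. Each camera call takes 0.05 s, during which the arm holds its last target. There are 200 camera calls.

## Task

Take the steel probe with the black handle out of its grey drying block and store it, tip down, in one of the two upright steel tubes on the plate. The tubes look alike, but one of them has a spacer stuck out of sight in the bottom: feel for it, and leave the probe in the tube where it goes fully home, with its collar resting on the rim. Then put the loose metal cap over it, pushed fully down onto that tube's shoulder, let go, and leave the bowl, jar and dish where they are.

Things in the scene. Friction and masses are not known exactly. Their poses are not given: they have to be found in the camera images.
- probe: Steel probe standing tip down in the drying block, loose, 0.1 to 0.2 kg. Origin at the tip's centre, z up along the probe. From the tip: tapered foot (10 mm wide at the tip, full width from 7 mm), round shaft 16 mm in diameter up to 70 mm, round collar 28 mm in diameter from 70 to 75 mm, round black handle 22 mm in diameter from 75 to 115 mm, where it is gripped.
- probe_seat (a point): Point on the probe's axis at the underside of the collar, 70 mm above the tip; it lies at the tube's mouth when the probe is fully home.
- rack: Grey plastic drying block, 85 x 85 x 50 mm high, fixed; origin at the centre of its underside. One upright hole 18.5 mm wide and 45 mm deep in the middle of its top holds the probe, whose collar so stands 25 mm above the block.
- stand: Dark steel plate 80 (x) x 170 (y) x 10 mm, fixed, with two like steel tubes standing on it 90 mm apart along its own y; origin at the centre of its underside. Each tube: lower part 46 mm in diameter up to 64 mm above the table, ending in a level shoulder; above it a neck 32 mm in diameter up to the rim, 88 mm above the table; bore 18.5 mm wide.
- tube_a_mouth (a point): Centre of the rim of the tube at the stand's +y end, 88 mm above the table, z up. In one of the two tubes (it varies) the shaft goes in its full 70 mm until the collar meets the rim; in the other a hidden fixed spacer stops the tip 48 mm below the rim, leaving the collar 22 mm above the rim.
- tube_b_mouth (a point): Centre of the rim of the tube at the stand's -y end, 88 mm above the table, z up. Either this tube or tube_a holds the hidden spacer, which cannot be removed.
- cap: Plain round aluminium cap standing on the table open end down, loose, 100 g; 45 mm in outer diameter, 37 mm in inner diameter, 74 mm high with a closed 4 mm top. Origin at the centre of its open lower edge, z up to the closed top. Fully down, it covers probe handle and neck and its edge rests on the tube's shoulder, 24 mm below the rim.
- bowl: Bystander: round steel bowl 110 mm wide, 40 mm high, loose; origin at the centre of its underside.
- jar: Bystander: small amber glass jar 44 mm in diameter, 60 mm high, loose; origin at the centre of its underside.
- dish: Bystander: flat clear covered dish 90 mm in diameter, 14 mm high, loose; origin at the centre of its underside.
Things that resemble listed ones, but are neither listed nor needed, are in the scene too. What is shaped like the stand but red is not meant.

How it is judged:
By the outcome, as a careful person would: the job done as asked, in the order asked, and still so for the second after the job is handed in, with the robot touching nothing.
It also fails if it takes over 72 s, if anything falls off the work surface, if the arm or the gripper's body presses on something with over 40 N, if the wrist force passes 120 N, or if a joint passes its speed limit or range.

## Working session

There is one attempt and no reset: what is moved stays moved. The work goes in short steps, Python scripts to look and compute and a tool call to move; the robot and the scene stay as the last step left them, time stands still between calls to the robot, and variables do not carry over. Pictures are saved under pics/ and viewed, at most 10 in all, crops included, and the job is handed in when it is done.

Besides the shell and the picture viewer there is one more tool, called after "Call:" by a JSON object that holds its "name" and its "arguments". move_arm: Moves the arm, as the interface text tells. Its arguments: {"type":"object","properties":{"deltas":{"type":"array","items":{"type":"object","properties":{"fingers":{"type":"number"},"dp":{"type":"array","items":{"type":"number"}},"rot":{"type":"array","items":{"type":"number"}}}}},"force":{"type":"number"}},"required":["deltas"]}

```bash
mkdir -p pics; ls
cat > h.py <<'E'
import numpy as np,cv2
from workcell import state,vision,env,recognise,trace,pinpoint
np.set_printoptions(precision=1,suppress=True)
def grab(n,f=None):
    g=vision.grab_frame(n)
    if f: cv2.imwrite('pics/'+f,g['color'][:,:,::-1])
    return g
def ray(g,u,v):
    f=200/np.tan(np.radians(g['fov_y']/2)); d=np.array([(u-g['cx'])/f,(v-g['cy'])/f])
    s=d.copy()
    for _ in range(20): s=d/(1+g['k1']*(s@s))
    E=np.array(g['extrinsics']); return E[:3,3],E[:3,:3]@np.array([s[0],s[1],1])
def atz(g,u,v,z):
    o,d=ray(g,u,v); return o+d*(z-o[2])/d[2]
def px(g,p):
    f=200/np.tan(np.radians(g['fov_y']/2));E=np.array(g['extrinsics'])
    c=E[:3,:3].T@(np.array(p,float)-E[:3,3]); s=c[:2]/c[2]; s=s*(1+g['k1']*(s@s))
    return np.array([s[0]*f+g['cx'],s[1]*f+g['cy']])
E
python3 - <<'E'
from h import *
g=grab('top','top1.png'); s=grab('scene','scene1.png')
cv2.imwrite('pics/both1.png',cv2.resize(np.vstack([g['color'],s['color']])[:,:,::-1],(480,600)))
for n,gg in(('top',g),('scene',s)):
  print(n,np.array(gg['extrinsics'])[:3,3])
  for t in['probe','rack','stand','tube_a_mouth','tube_b_mouth','cap','bowl','jar','dish']:
    for r in pinpoint(n,t)[:3]: print(t,round(r['score'],2),np.array(r['location']),px(gg,r['location']))
st=state();print(st)
E
```

```text
pics
top [ 444.4   11.2 1067.3]
probe 0.63 [ 569.4 -294.1    4.8] [451.5 196.7]
rack 0.65 [ 564.7 -296.     0.4] [451.8 198.8]
stand 0.9 [347.8 179.6  -0.6] [251.8 289.8]
stand 0.73 [ 315.6 -253.4   -2.1] [436.8 304.9]
stand 0.58 [484.  -42.2   1.3] [346.2 231.9]
tube_a_mouth 0.91 [339.6 227.4  87.6] [222.8 297.4]
tube_a_mouth 0.88 [468.9   4.5  89.1] [326.9 237.2]
tube_a_mouth 0.74 [ 307.9 -211.1   87. ] [427.5 313.6]
tube_b_mouth 0.95 [491.  -75.8  82.8] [363.3 227.4]
tube_b_mouth 0.74 [ 325.5 -298.6   89.9] [468.9 305.7]
tube_b_mouth 0.7 [360.7 135.6  90.3] [265.7 287.6]
cap 0.62 [565.7 239.4  -3.6] [229.6 197.6]
bowl 0.71 [795.1 151.9  -1.6] [267.6 105.6]
bowl 0.36 [ 563.6 -295.     2. ] [451.6 199.2]
jar 0.72 [563.8 241.6  -1.6] [228.5 198.3]
jar 0.54 [ 745.2 -157.4    2. ] [393.  125.4]
dish 0.71 [782.   11.9  -3.4] [324.1 111.2]
scene [1297.9  170.2  760.5]
rack 0.67 [ 565.  -292.9    0.2] [192.2 207.6]
stand 0.77 [351.4 182.8   0. ] [400.4 184.9]
stand 0.77 [ 313.9 -252.5    0.1] [244.2 150.8]
stand 0.61 [477.3 -34.7  -5.5] [305.7 203.9]
tube_a_mouth 0.95 [342.4 223.3  90.5] 
[... 178 characters left out ...]
b_mouth 0.72 [491.1 -82.8  86.1] [284.3 174.9]
tube_b_mouth 0.65 [ 324.3 -299.3   88.9] [223.5 123. ]
cap 0.94 [565.2 244.1   0.2] [418.6 249.5]
bowl 0.67 [795.2 150.    1.6] [359.3 328.1]
jar 0.64 [ 743.5 -159.5   -1.1] [215.4 275.6]
dish 0.86 [782.9  14.3  -1.4] [291.2 308.8]
{'time_s': 1.0, 'qpos': array([65.1, 29.9, -2.1, 91.6,  1.2, 58.5, -6.5]), 'dq': array([-0.1, -0. , -0. , -0.1,  0. ,  0.1, -0.1]), 'joint_efforts': array([  0. , -92.7,   2. , -37. ,   0. ,   0. ,   0. ]), 'eef_pos': array([ 222.4, -584.1,  256.3]), 'eef_rot': array([180. ,  -0. ,  20.8]), 'wrist_force': array([ 0. , -0.2,  0.1]), 'torque': array([-0., -0.,  0.]), 'grasp_force': 0.0, 'grip_width': 1.0020937143527828}
```

View pics/top1.png

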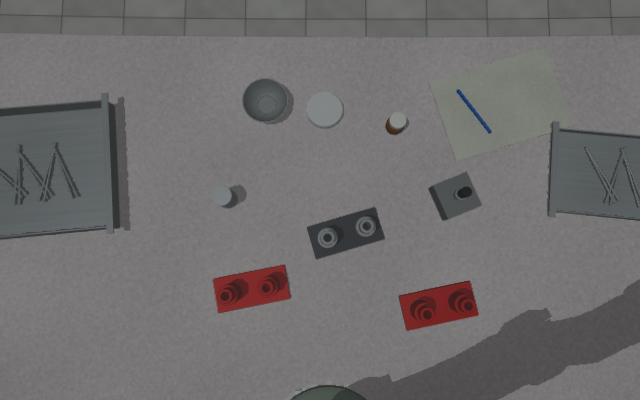

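View pics/scene1.png

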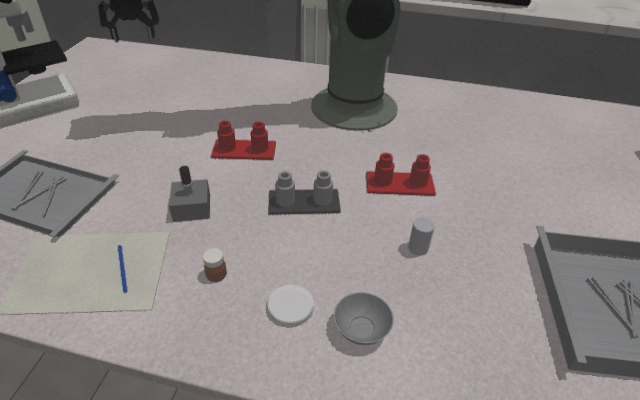

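Dark stand at top px (346,232), with red look-alikes at (252,290) and (437,305). The probe's black handle is in the rack at (463,192). Cap candidates: the grey cylinder at (225,196), against the amber jar with a white lid at (397,123), so the cap is the cylinder. Probe candidates: the black handle only, against the blue pen (474,112) and the tray rods at (630,180) and (45,175).

Call:
{"name": "move_arm", "arguments": {"deltas": [{"fingers": 85, "dp": [40, 36, 0], "rot": [0, 0, 0]}, {"fingers": 85, "dp": [40, 36, 0], "rot": [0, 0, 0]}, {"fingers": 85, "dp": [40, 36, 0], "rot": [0, 0, 0]}, {"fingers": 85, "dp": [40, 36, 0], "rot": [0, 0, 0]}, {"fingers": 85, "dp": [40, 36, 0], "rot": [0, 0, 0]}], "force": 40}}

```text
time_s: 1.62
eef_pos: [423.5, -402.9, 256.5]
eef_rot: [180.0, -0.0, 20.8]
wrist_force: [-0.3, -1.6, 1.2]
grip_width: 0.992
grasp_force: 0.0
```

Call:
{"name": "move_arm", "arguments": {"deltas": [{"fingers": 85, "dp": [40, 36, 0], "rot": [0, 0, 0]}, {"fingers": 85, "dp": [40, 36, 0], "rot": [0, 0, 0]}, {"fingers": 85, "dp": [30, 36, 0], "rot": [0, 0, 0]}, {"fingers": 85, "dp": [10, 0, 0], "rot": [0, 0, 0]}, {"fingers": 85, "dp": [0, 0, 0], "rot": [0, 0, 0]}]}}

```text
time_s: 2.25
eef_pos: [542.4, -296.5, 256.1]
eef_rot: [180.0, 0.0, 20.8]
wrist_force: [-0.5, -1.0, 0.3]
grip_width: 0.994
grasp_force: 0.0
```

Run:
```python
from h import *
g=grab('wrist','w1.png'); print(np.array(g['extrinsics']),g['fov_y'],g['k1'])
for t in['probe','probe_seat','rack']:
  for r in pinpoint('wrist',t)[:3]: print(t,round(r['score'],2),np.array(r['location']),px(g,r['location']))
  m=trace('wrist',t)
  if m: m=m[0]['mask']; ys,xs=np.where(m); print(t,xs.min(),xs.max(),ys.min(),ys.max())
st=state();print(st['time_s'],st['eef_pos'],st['eef_rot'],st['qpos'],env.tips_ahead)
t=cv2.imread('pics/top1.png'); w=cv2.resize(t[160:260,300:500],(640,320))
cv2.imwrite('pics/m1.png',np.vstack([cv2.imread('pics/w1.png')[:280],w]))
```

```text
[[   0.4   -0.9   -0.3  618.1]
 [  -0.9   -0.3   -0.1 -267.2]
 [   0.     0.3   -0.9  373.2]
 [   0.     0.     0.     1. ]] 59.95890357912524 -0.00899003631830619
probe 0.67 [ 567.8 -289.     7.8] [329.4 133.1]
probe 319 350 134 173
probe_seat 0.55 [ 566.7 -297.5   73.3] [338.5 149. ]
probe_seat 318 350 133 174
rack 0.66 [ 569.1 -293.    -1.8] [333.2 131.9]
rack 0.26 [ 569.2 -290.1    6.8] [330.8 132. ]
rack 286 380 93 188
2.6 [ 541.9 -296.7  256.4] [180.    0.   20.8] [ 27.7  29.3  -6.5  92.6   3.7  58.3 -49.2] 25.0
```

View pics/m1.png

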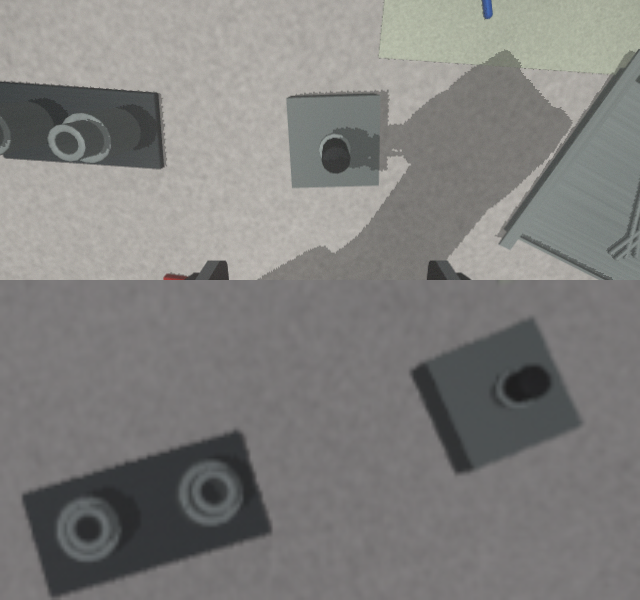

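Wrist crop: the probe's handle is at (335,155), standing in the grey rack, with the dark stand at left. The top crop shows the two open grey tubes on the dark plate. The choice is confirmed.

```bash
cat >> h.py <<'E'
def hull(g,x,y,segs):
    P=[px(g,[x+r*np.cos(a),y+r*np.sin(a),z]) for z,r in segs for a in np.linspace(0,2*np.pi,40)]
    return cv2.convexHull(np.array(P,np.float32))
def fit(g,mask,x0,y0,segs,rng=10):
    K=16; best=(-1,)
    def iou(x,y):
        m=np.zeros(mask.shape,np.uint8); h=hull(g,x,y,segs)
        cv2.fillConvexPoly(m,np.round(h*K).astype(np.int32),1,shift=4); m=m>0
        return (m&mask).sum()/max(1,(m|mask).sum())
    for step in (2,.5):
        n=int(rng/step); c=[(iou(x0+i*step,y0+j*step),x0+i*step,y0+j*step) for i in range(-n,n+1) for j in range(-n,n+1)]
        b=max(c)[0]; t=[q for q in c if q[0]>b-.01]; x0=np.mean([q[1] for q in t]); y0=np.mean([q[2] for q in t]); rng=3
    return b,x0,y0
E
python3 - <<'E'
from h import *
for n,p in(('wrist',(335,155)),('top',(462,192))):
  g=grab(n); c=g['color'].astype(int).max(2); u,v=p
  print(c[v-12:v+13:4,u-20:u+21:4])
  for th in(38,45,52):
    m=(c<th).astype(np.uint8); k,l=cv2.connectedComponents(m)
    m=l==l[v,u] if m[v,u] else None
    if m is not None: print(n,th,m.sum(),fit(g,m,567,-295,[(80,11),(120,11)]))
E
```

```text
[[125 124 136  58  56  56  56  56 106  92  89]
 [126 144  57  55  63  61  63  58  74  90  90]
 [126 134  57  68  65  64  64  60  53  89  92]
 [121 124  67  64  66  65  57  66  58  90  86]
 [124 123  62  65  60  61  56  56  60  88  90]
 [125 124  56  59  59  58  53  58  58  87  89]
 [125 123 124  58  54  62  60  59  95 108  91]]
[[123  87  86  86  85  85  84  99 128 131  90]
 [ 87  86  86  86  85  85  85  85 102  91  88]
 [ 87  87  86  86  90  52  34  45  73  91  89]
 [ 87  87  87  71  32  35  32  31  61  52  34]
 [ 88  88  87  63  58  29  35  40  39  36  32]
 [ 88  87  88  85  82  34  32  33  40  80  62]
 [ 86  88  88  87  86  38  35  36  44  77  39]]
top 38 108 (np.float64(0.6708074534161491), np.float64(568.6428571428571), np.float64(-293.9404761904762))
top 45 309 (np.float64(0.3764367816091954), np.float64(559.65625), np.float64(-297.90625))
top 52 13467 (np.float64(0.010448314190440905), np.float64(567.0), np.float64(-295.0))
```

Run:
```python
from h import *
g=grab('wrist'); c=g['color'].astype(int).max(2)
for th in(69,73,77):
    m=(c<th).astype(np.uint8); k,l=cv2.connectedComponents(m); m=l==l[155,335]
    print(th,m.sum(),fit(g,m,567,-295,[(80,11),(120,11)]))
```

```text
69 756 (np.float64(0.8146551724137931), np.float64(566.48), np.float64(-293.7))
73 784 (np.float64(0.8448275862068966), np.float64(566.3684210526316), np.float64(-293.8421052631579))
77 796 (np.float64(0.8559139784946237), np.float64(566.4444444444445), np.float64(-293.8333333333333))
```

Call:
{"name": "move_arm", "arguments": {"deltas": [{"fingers": 60, "dp": [24.5, 2.7, -37], "rot": [0, 0, 0]}, {"fingers": 60, "dp": [0, 0, -50], "rot": [0, 0, 0]}, {"fingers": 60, "dp": [0, 0, -40], "rot": [0, 0, 0]}, {"fingers": 60, "dp": [0, 0, -20.4], "rot": [0, 0, 0]}, {"fingers": 40, "dp": [0, 0, 0], "rot": [0, 0, 0]}]}}

```text
time_s: 3.38
eef_pos: [566.6, -293.3, 108.3]
eef_rot: [-179.9, 0.1, 20.8]
wrist_force: [0.2, 0.4, 0.9]
grip_width: 0.506
grasp_force: 0.0
```

Call:
{"name": "move_arm", "arguments": {"deltas": [{"fingers": 15, "dp": [0, 0, 0], "rot": [0, 0, 0]}, {"fingers": 15, "dp": [0, 0, 0], "rot": [0, 0, 0]}, {"fingers": 15, "dp": [0, 0, 0], "rot": [0, 0, 0]}, {"fingers": 15, "dp": [0, 0, 0], "rot": [0, 0, 0]}], "force": 40}}

```text
time_s: 3.88
eef_pos: [567.7, -293.8, 110.6]
eef_rot: [179.9, -0.1, 20.8]
wrist_force: [-1.5, 0.0, 8.9]
grip_width: 0.242
grasp_force: 39.3
```

Call:
{"name": "move_arm", "arguments": {"deltas": [{"fingers": 15, "dp": [0, 0, 20], "rot": [0, 0, 0]}, {"fingers": 15, "dp": [0, 0, 30], "rot": [0, 0, 0]}, {"fingers": 15, "dp": [0, 0, 40], "rot": [0, 0, 0]}, {"fingers": 15, "dp": [0, 0, 30], "rot": [0, 0, 0]}, {"fingers": 15, "dp": [0, 0, 0], "rot": [0, 0, 0]}], "force": 60}}

```text
time_s: 4.5
eef_pos: [567.8, -293.9, 232.8]
eef_rot: [179.8, -0.2, 20.8]
wrist_force: [0.2, 0.2, -1.6]
grip_width: 0.239
grasp_force: 58.8
```

Run:
```python
from h import *
g=grab('wrist','w2.png'); s=grab('scene','s2.png'); 
for n in('wrist','scene'):
 for t in('probe','probe_seat'):
  for r in pinpoint(n,t)[:2]: print(n,t,round(r['score'],2),np.array(r['location']))
st=state();print(st['time_s'],st['eef_pos'],st['eef_rot'],st['wrist_force'])
a=cv2.imread('pics/s2.png')
p=px(s,[566,-294,150]).astype(int);print(p)
c=a[max(0,p[1]-90):p[1]+110,max(0,p[0]-150):p[0]+170]; c=cv2.resize(c,(640,int(c.shape[0]*640/c.shape[1])))
cv2.imwrite('pics/m2.png',np.vstack([c[:330],cv2.imread('pics/w2.png')[130:]])[:600])
```

```text
wrist probe 0.85 [ 569.8 -294.3  129.2]
wrist probe_seat 0.56 [ 568.7 -297.9  194.4]
scene probe 0.61 [ 566.6 -294.6  122.1]
scene probe 0.2 [796.9 149.    2.9]
scene probe_seat 0.74 [ 565.7 -292.3  192.8]
4.8 [ 566.5 -293.2  228.2] [-179.9    0.1   20.8] [ 0.9 -0.6 -0.4]
[181 157]
```

View pics/m2.png

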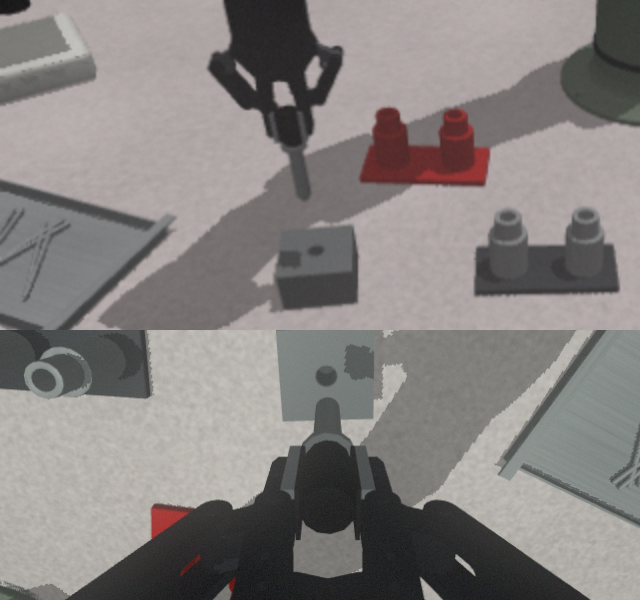

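The probe is held by its handle and clear of the block: scene crop tip at (305,195), wrist tip at (327,400). The hole below it is empty.

Call:
{"name": "move_arm", "arguments": {"deltas": [{"fingers": 15, "dp": [-15, 43, 3], "rot": [0, 0, 0]}, {"fingers": 15, "dp": [-15, 43, 3], "rot": [0, 0, 0]}, {"fingers": 15, "dp": [-15, 43, 3], "rot": [0, 0, 0]}, {"fingers": 15, "dp": [-15, 43, 0], "rot": [0, 0, 0]}, {"fingers": 15, "dp": [-15, 43, 0], "rot": [0, 0, 0]}]}}

```text
time_s: 5.42
eef_pos: [491.1, -77.1, 237.6]
eef_rot: [-180.0, 0.0, 20.8]
wrist_force: [0.7, 1.3, -1.3]
grip_width: 0.239
grasp_force: 59.0
```

Call:
{"name": "move_arm", "arguments": {"deltas": [{"fingers": 15, "dp": [0, 0, 0], "rot": [0, 0, 0]}, {"fingers": 15, "dp": [0, 0, 0], "rot": [0, 0, 0]}, {"fingers": 15, "dp": [0, 0, 0], "rot": [0, 0, 0]}]}}

```text
time_s: 5.8
eef_pos: [492.0, -79.3, 237.7]
eef_rot: [180.0, 0.0, 20.8]
wrist_force: [0.3, 1.1, -1.1]
grip_width: 0.239
grasp_force: 59.1
```

Run:
```python
from h import *
g=grab('wrist','w3.png'); s=grab('scene','s3.png'); t=grab('top','t3.png')
for n in('wrist','scene','top'):
 for k in('tube_a_mouth','tube_b_mouth'):
  for r in pinpoint(n,k)[:3]:
   if r['location'][0]>440: print(n,k,round(r['score'],2),np.array(r['location']))
st=state();print(st['time_s'],st['eef_pos'],st['eef_rot'],st['wrist_force'])
for z in(130,150): print(px(g,[*st['eef_pos'][:2],z]),px(s,[*st['eef_pos'][:2],z]))
w=cv2.imread('pics/w3.png'); cv2.imwrite('pics/m3.png',cv2.resize(w[0:320,130:530],(740,592)))
```

```text
wrist tube_a_mouth 0.89 [467.9   2.1  90.6]
wrist tube_b_mouth 0.65 [492.8 -79.2  88.1]
scene tube_a_mouth 0.71 [464.9   6.8  88.2]
scene tube_b_mouth 0.92 [494.6 -84.3  89.7]
top tube_a_mouth 0.6 [469.    4.8  90.6]
6.25 [491.9 -78.5 237.9] [-180.     0.    20.8] [ 0.  -0.4 -1.1]
[326.5 201.9] [285.6 160.1]
[326.5 212.6] [285.4 152.8]
```

View pics/m3.png

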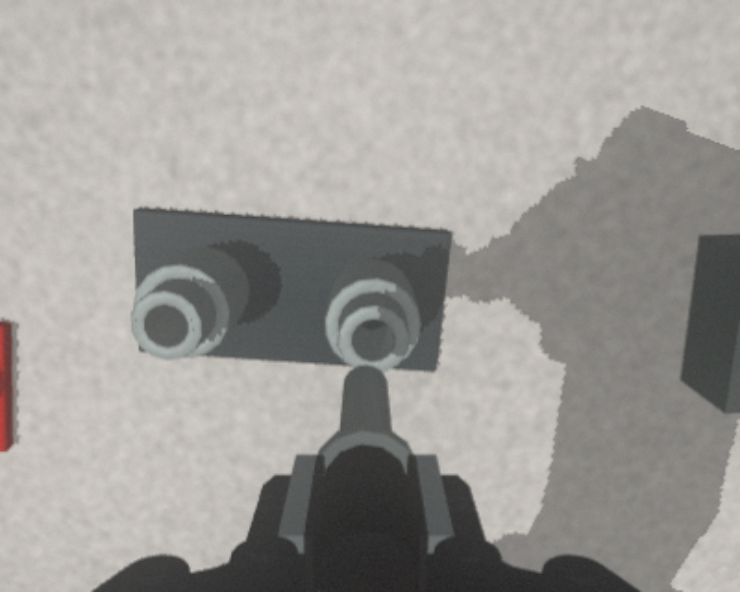

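Crop: mouth b is at (374,338), almost under the probe tip (366,375), and mouth a is at (166,323). I'll refine by fitting rim and shaft edges.

```bash
cat >> h.py <<'E'
def grad(g):
    c=cv2.GaussianBlur(cv2.cvtColor(g['color'],cv2.COLOR_RGB2GRAY).astype(np.float32),(0,0),1)
    return cv2.magnitude(cv2.Sobel(c,cv2.CV_32F,1,0),cv2.Sobel(c,cv2.CV_32F,0,1))
def circ(g,G,x,y,z,rs,a):
    P=np.array([px(g,[x+r*np.cos(t),y+r*np.sin(t),z]) for r in rs for t in a],np.float32)
    return cv2.remap(G,P[:,0].reshape(1,-1),P[:,1].reshape(1,-1),cv2.INTER_LINEAR).clip(0,150).mean()
def fitc(g,x0,y0,z=88,rs=(16,9.25),rng=7,a=np.linspace(0,2*np.pi,36)):
    G=grad(g)
    for st in(1,.25):
        n=int(rng/st); b,x0,y0=max((circ(g,G,x0+i*st,y0+j*st,z,rs,a),x0+i*st,y0+j*st) for i in range(-n,n+1) for j in range(-n,n+1)); rng=1.5
    return b,x0,y0
E
python3 - <<'E'
from h import *
for n in('wrist','scene','top'):
  g=grab(n)
  for k,p in(('a',(468,4)),('b',(492,-80))):
    for rs in((16,9.25),(16,),(9.25,)): print(n,k,rs,np.array(fitc(g,*p,rs=rs)))
g=grab('wrist'); c=cv2.cvtColor(g['color'],cv2.COLOR_RGB2GRAY).astype(int)
for v in range(200,236,5):
  r=np.gradient(cv2.GaussianBlur(c[v:v+1].astype(np.float32),(0,0),1)[0])[300:355]; print(v,300+r.argmin(),300+r.argmax())
p=state()['eef_pos'];print(p)
for z in range(132,190,8): print(z,px(g,[p[0],p[1],z]))
E
```

```text
wrist a (16, 9.25) [122.  468.    4.2]
wrist a (16,) [ 95.8 467.8   4. ]
wrist a (9.25,) [150.  468.2   4.2]
wrist b (16, 9.25) [ 97.4 493.5 -82. ]
wrist b (16,) [ 92.8 496.5 -75.5]
wrist b (9.25,) [119.4 493.8 -82. ]
scene a (16, 9.25) [105.1 467.5   4. ]
scene a (16,) [115.3 470.2   4.5]
scene a (9.25,) [121.3 463.    4.5]
scene b (16, 9.25) [101.5 493.2 -82.2]
scene b (16,) [113.7 496.  -82.2]
scene b (9.25,) [111.  488.2 -82.8]
top a (16, 9.25) [ 85.6 469.2   4.2]
top a (16,) [ 93.1 461.    2.8]
top a (9.25,) [140.1 469.    4.2]
top b (16, 9.25) [ 26.9 483.5 -72.5]
top b (16,) [ 23.1 483.5 -78.8]
top b (9.25,) [ 33.8 483.5 -71.5]
200 319 335
205 316 338
210 315 339
215 315 340
220 314 340
225 314 341
230 313 341
235 310 345
[491.9 -78.4 237.9]
132 [327.8 203.1]
140 [327.8 207.2]
148 [327.8 211.6]
156 [327.8 216.4]
164 [327.9 221.4]
172 [327.9 226.9]
180 [327.9 232.8]
188 [327.9 239.1]
```

Call:
{"name": "move_arm", "arguments": {"deltas": [{"fingers": 15, "dp": [1.6, -3.6, -10], "rot": [0, 0, 0]}, {"fingers": 15, "dp": [0, 0, -15], "rot": [0, 0, 0]}, {"fingers": 15, "dp": [0, 0, -12], "rot": [0, 0, 0]}, {"fingers": 15, "dp": [0, 0, 0], "rot": [0, 0, 0]}, {"fingers": 15, "dp": [0, 0, 0], "rot": [0, 0, 0]}]}}

```text
time_s: 7.08
eef_pos: [493.6, -81.9, 201.0]
eef_rot: [-180.0, -0.0, 20.8]
wrist_force: [-0.1, 0.1, -1.0]
grip_width: 0.241
grasp_force: 59.1
```

Run:
```python
from h import *
p=state()['eef_pos'];print(p)
s=grab('scene','s4.png');g=grab('wrist','w4.png')
for n,gg in(('s',s),('w',g)): print(n,px(gg,[493.5,-82,88]),px(gg,[p[0],p[1],p[2]-105]))
q=px(s,[493,-82,100]).astype(int)
a=cv2.imread('pics/s4.png')[q[1]-40:q[1]+40,q[0]-60:q[0]+60];b=cv2.imread('pics/w4.png')[130:250,255:405]
cv2.imwrite('pics/m4.png',np.hstack([cv2.resize(a,(400,267),interpolation=2),cv2.resize(b,(400,320),interpolation=2)[:267]]));print(q)
```

```text
[493.6 -81.9 201. ]
s [284.3 174.9] [284.2 172.2]
w [327.7 199.9] [327.6 203.6]
[284 170]
```

View pics/m4.png

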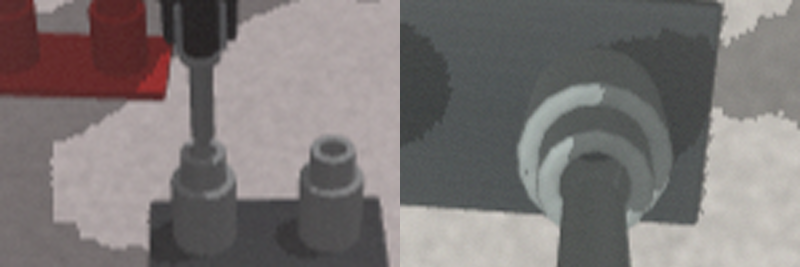

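Left: the tip is over the rim of mouth b at (203,145). Right: the tip is centred in the rim at (595,165). Descending while watching the force.

Call:
{"name": "move_arm", "arguments": {"deltas": [{"fingers": 15, "dp": [0, 0, -5], "rot": [0, 0, 0]}, {"fingers": 15, "dp": [0, 0, -5], "rot": [0, 0, 0]}, {"fingers": 15, "dp": [0, 0, -5], "rot": [0, 0, 0]}, {"fingers": 15, "dp": [0, 0, -5], "rot": [0, 0, 0]}, {"fingers": 15, "dp": [0, 0, 0], "rot": [0, 0, 0]}]}}

```text
time_s: 7.8
eef_pos: [493.4, -82.0, 180.5]
eef_rot: [-180.0, 0.0, 20.8]
wrist_force: [1.3, 0.7, -2.6]
grip_width: 0.244
grasp_force: 59.1
```

Tip is in the bore with no contact force.

Call:
{"name": "move_arm", "arguments": {"deltas": [{"fingers": 15, "dp": [0, 0, -8], "rot": [0, 0, 0]}, {"fingers": 15, "dp": [0, 0, -8], "rot": [0, 0, 0]}, {"fingers": 15, "dp": [0, 0, -8], "rot": [0, 0, 0]}, {"fingers": 15, "dp": [0, 0, 0], "rot": [0, 0, 0]}]}}

```text
time_s: 8.3
eef_pos: [493.3, -81.9, 156.2]
eef_rot: [-180.0, 0.0, 20.9]
wrist_force: [2.1, 0.3, -2.1]
grip_width: 0.241
grasp_force: 59.1
```

Call:
{"name": "move_arm", "arguments": {"deltas": [{"fingers": 15, "dp": [0, 0, -3], "rot": [0, 0, 0]}, {"fingers": 15, "dp": [0, 0, -3], "rot": [0, 0, 0]}, {"fingers": 15, "dp": [0, 0, -3], "rot": [0, 0, 0]}, {"fingers": 15, "dp": [0, 0, -3], "rot": [0, 0, 0]}, {"fingers": 15, "dp": [0, 0, -2], "rot": [0, 0, 0]}]}}

```text
time_s: 8.93
eef_pos: [495.3, -81.9, 144.9]
eef_rot: [179.9, -0.2, 20.8]
wrist_force: [-7.5, 3.7, 67.6]
grip_width: 0.245
grasp_force: 66.9
```

Firm stop at TCP z 145, i.e. tip about 40 mm, which is 48 mm below the rim: that's the spacer, so tube b is wrong. Withdrawing and trying tube a.

Call:
{"name": "move_arm", "arguments": {"deltas": [{"fingers": 15, "dp": [0, 0, 4], "rot": [0, 0, 0]}, {"fingers": 15, "dp": [0, 0, 15], "rot": [0, 0, 0]}, {"fingers": 15, "dp": [0, 0, 25], "rot": [0, 0, 0]}, {"fingers": 15, "dp": [0, 0, 25], "rot": [0, 0, 0]}, {"fingers": 15, "dp": [0, 0, 0], "rot": [0, 0, 0]}]}}

```text
time_s: 9.55
eef_pos: [494.1, -82.1, 213.8]
eef_rot: [179.9, -0.1, 20.8]
wrist_force: [0.4, 0.8, -2.5]
grip_width: 0.241
grasp_force: 59.0
```

Call:
{"name": "move_arm", "arguments": {"deltas": [{"fingers": 15, "dp": [-8.4, 28.7, 0], "rot": [0, 0, 0]}, {"fingers": 15, "dp": [-8.5, 28.7, 0], "rot": [0, 0, 0]}, {"fingers": 15, "dp": [-8.5, 28.7, 0], "rot": [0, 0, 0]}, {"fingers": 15, "dp": [0, 0, 0], "rot": [0, 0, 0]}, {"fingers": 15, "dp": [0, 0, 0], "rot": [0, 0, 0]}]}}

```text
time_s: 10.18
eef_pos: [468.0, 3.6, 211.6]
eef_rot: [180.0, 0.0, 20.8]
wrist_force: [-0.1, -1.4, -0.8]
grip_width: 0.241
grasp_force: 59.1
```

Run:
```python
from h import *
g=grab('wrist','w5.png'); st=state(); p=st['eef_pos'];print(p,st['eef_rot'],st['time_s'])
print(fitc(g,468,4.2))
c=cv2.cvtColor(g['color'],cv2.COLOR_RGB2GRAY)
for v in range(200,236,5):
  r=np.gradient(cv2.GaussianBlur(c[v:v+1].astype(np.float32),(0,0),1)[0])[300:355]; print(v,300+r.argmin(),300+r.argmax())
for k in('probe','probe_seat'):
  for r in pinpoint('wrist',k)[:1]+ (grab('scene') and pinpoint('scene',k)[:1]): print(k,np.array(r['location']))
```

```text
[468.    3.3 211.6] [180.    0.   20.8] 10.225
(np.float32(71.22709), 467.5, 4.45)
200 315 304
205 316 339
210 315 339
215 315 340
220 314 340
225 314 341
230 313 341
235 309 345
probe [466.2   6.  106.2]
probe [465.7   3.  103.9]
probe_seat [466.9   0.5 171.9]
probe_seat [466.4   5.3 174.8]
```

Call:
{"name": "move_arm", "arguments": {"deltas": [{"fingers": 15, "dp": [0, 0.7, -8], "rot": [0, 0, 0]}, {"fingers": 15, "dp": [0, 0, -8], "rot": [0, 0, 0]}, {"fingers": 15, "dp": [0, 0, -8], "rot": [0, 0, 0]}, {"fingers": 15, "dp": [0, 0, -6], "rot": [0, 0, 0]}, {"fingers": 15, "dp": [0, 0, 0], "rot": [0, 0, 0]}]}}

```text
time_s: 11.15
eef_pos: [467.9, 4.8, 181.4]
eef_rot: [-180.0, 0.0, 20.8]
wrist_force: [0.5, -0.1, -1.4]
grip_width: 0.241
grasp_force: 59.1
```

Call:
{"name": "move_arm", "arguments": {"deltas": [{"fingers": 15, "dp": [0, 0, -8], "rot": [0, 0, 0]}, {"fingers": 15, "dp": [0, 0, -8], "rot": [0, 0, 0]}, {"fingers": 15, "dp": [0, 0, -8], "rot": [0, 0, 0]}, {"fingers": 15, "dp": [0, 0, -5], "rot": [0, 0, 0]}, {"fingers": 15, "dp": [0, 0, 0], "rot": [0, 0, 0]}]}}

```text
time_s: 11.78
eef_pos: [467.9, 4.8, 152.5]
eef_rot: [-180.0, 0.0, 20.8]
wrist_force: [0.5, 0.2, -2.2]
grip_width: 0.235
grasp_force: 59.1
```

Call:
{"name": "move_arm", "arguments": {"deltas": [{"fingers": 15, "dp": [0, 0, -6], "rot": [0, 0, 0]}, {"fingers": 15, "dp": [0, 0, -6], "rot": [0, 0, 0]}, {"fingers": 15, "dp": [0, 0, -6], "rot": [0, 0, 0]}, {"fingers": 15, "dp": [0, 0, -5], "rot": [0, 0, 0]}, {"fingers": 15, "dp": [0, 0, 0], "rot": [0, 0, 0]}]}}

```text
time_s: 12.4
eef_pos: [468.0, 4.8, 129.5]
eef_rot: [-180.0, 0.0, 20.8]
wrist_force: [-0.2, 0.4, -1.0]
grip_width: 0.242
grasp_force: 59.1
```

It goes well past the spacer depth. Pressing home gently.

Call:
{"name": "move_arm", "arguments": {"deltas": [{"fingers": 15, "dp": [0, 0, -3], "rot": [0, 0, 0]}, {"fingers": 15, "dp": [0, 0, -2], "rot": [0, 0, 0]}, {"fingers": 15, "dp": [0, 0, -2], "rot": [0, 0, 0]}, {"fingers": 15, "dp": [0, 0, -1], "rot": [0, 0, 0]}, {"fingers": 15, "dp": [0, 0, 0], "rot": [0, 0, 0]}]}}

```text
time_s: 13.02
eef_pos: [468.3, 4.8, 123.4]
eef_rot: [180.0, -0.1, 20.8]
wrist_force: [-12.8, 0.4, 45.8]
grip_width: 0.241
grasp_force: 64.9
```

Collar on the rim at TCP 123.4, as predicted. Releasing and rising.

Call:
{"name": "move_arm", "arguments": {"deltas": [{"fingers": 15, "dp": [0, 0, 1.5], "rot": [0, 0, 0]}, {"fingers": 60, "dp": [0, 0, 0], "rot": [0, 0, 0]}, {"fingers": 60, "dp": [0, 0, 0], "rot": [0, 0, 0]}, {"fingers": 60, "dp": [0, 0, 0], "rot": [0, 0, 0]}, {"fingers": 60, "dp": [0, 0, 20], "rot": [0, 0, 0]}]}}

```text
time_s: 13.65
eef_pos: [467.4, 4.8, 142.6]
eef_rot: [-180.0, 0.1, 20.9]
wrist_force: [0.1, -0.6, -0.4]
grip_width: 0.708
grasp_force: 0.0
```

Call:
{"name": "move_arm", "arguments": {"deltas": [{"fingers": 85, "dp": [0, 0, 40], "rot": [0, 0, 0]}, {"fingers": 85, "dp": [0, 0, 45], "rot": [0, 0, 0]}, {"fingers": 85, "dp": [15, 40, 10], "rot": [0, 0, 0]}, {"fingers": 85, "dp": [15, 40, 0], "rot": [0, 0, 0]}, {"fingers": 85, "dp": [15, 40, 0], "rot": [0, 0, 0]}]}}

```text
time_s: 14.28
eef_pos: [513.5, 126.0, 238.5]
eef_rot: [180.0, -0.0, 20.8]
wrist_force: [0.7, -0.3, -0.6]
grip_width: 0.994
grasp_force: 0.0
```

Call:
{"name": "move_arm", "arguments": {"deltas": [{"fingers": 85, "dp": [15, 40, 0], "rot": [0, 0, 0]}, {"fingers": 85, "dp": [15, 40, 0], "rot": [0, 0, 0]}, {"fingers": 85, "dp": [15, 30, 0], "rot": [0, 0, 0]}, {"fingers": 85, "dp": [0, 0, 0], "rot": [0, 0, 0]}, {"fingers": 85, "dp": [0, 0, 0], "rot": [0, 0, 0]}]}}

```text
time_s: 14.9
eef_pos: [557.8, 234.3, 238.0]
eef_rot: [180.0, 0.0, 20.8]
wrist_force: [-0.9, -0.4, -0.7]
grip_width: 0.996
grasp_force: 0.0
```

Run:
```python
from h import *
g=grab('wrist','w6.png'); s=grab('scene','s6.png'); t=grab('top','t6.png'); st=state(); print(st['eef_pos'],st['eef_rot'],st['time_s'])
for n,gg in(('wrist',g),('scene',s),('top',t)):
  for r in pinpoint(n,'cap')[:1]: print(n,round(r['score'],2),np.array(r['location']),px(gg,r['location']))
  print(n,'top circle',fitc(gg,565.5,242,z=74,rs=(22.5,),rng=9))
  m=trace(n,'cap')
  if m: print(m[0]['mask'].sum(),fit(gg,m[0]['mask'],565.5,242,[(0,22.5),(74,22.5)]))
for n in('scene','top'):
  for r in pinpoint(n,'probe_seat')[:2]: print(n,round(r['score'],2),np.array(r['location']))
q=px(s,[480,-38,90]).astype(int)
a=cv2.imread('pics/s6.png')[q[1]-50:q[1]+40,q[0]-67:q[0]+68];b=cv2.imread('pics/w6.png')
cv2.imwrite('pics/m6.png',np.hstack([cv2.resize(a,(400,267),interpolation=2),cv2.resize(b,(400,250),interpolation=2)[list(range(250))+[0]*17]]))
```

```text
[558.  233.9 238.5] [180.    0.   20.8] 15.05
wrist 0.81 [563.3 241.7  -1.2] [322.6 152.2]
wrist top circle (np.float32(58.704773), 560.5, 241.75)
2586 (np.float64(0.9176721078779276), np.float64(560.9038461538462), np.float64(242.21153846153845))
scene 0.85 [563.5 243.   -0.6] [418.1 249.1]
scene top circle (np.float32(74.092415), 576.0, 239.0)
712 (np.float64(0.8790123456790123), np.float64(557.6481481481482), np.float64(242.09259259259258))
top 0.73 [561.6 239.6  -3.6] [229.5 199.3]
top top circle (np.float32(126.540565), 563.75, 242.0)
432 (np.float64(0.8923395445134575), np.float64(560.4666666666667), np.float64(239.3))
top 0.68 [468.7   4.9  86.2]
```

View pics/m6.png

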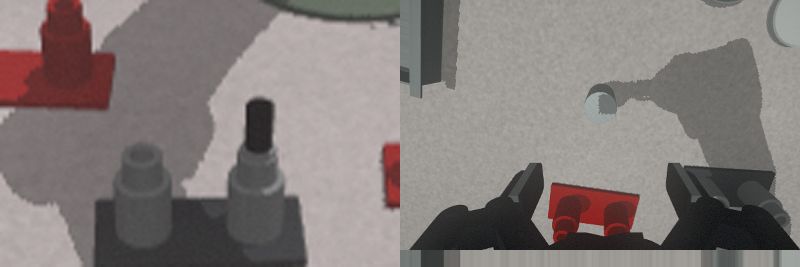

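Left: the probe is fully home in tube a at (258,125), collar on the rim. Right: the cap is at (601,103) below the open fingers.

Call:
{"name": "move_arm", "arguments": {"deltas": [{"fingers": 85, "dp": [4, 8, -45], "rot": [0, 0, 0]}, {"fingers": 85, "dp": [0, 0, -50], "rot": [0, 0, 0]}, {"fingers": 85, "dp": [0, 0, -40], "rot": [0, 0, 0]}, {"fingers": 85, "dp": [0, 0, -30], "rot": [0, 0, 0]}, {"fingers": 85, "dp": [0, 0, -15], "rot": [0, 0, 0]}]}}

```text
time_s: 16.08
eef_pos: [561.5, 242.6, 56.9]
eef_rot: [180.0, 0.1, 20.8]
wrist_force: [0.3, 0.1, 0.2]
grip_width: 0.995
grasp_force: 0.0
```

Call:
{"name": "move_arm", "arguments": {"deltas": [{"fingers": 65, "dp": [0, 0, 0], "rot": [0, 0, 0]}, {"fingers": 55, "dp": [0, 0, 0], "rot": [0, 0, 0]}, {"fingers": 38, "dp": [0, 0, 0], "rot": [0, 0, 0]}, {"fingers": 38, "dp": [0, 0, 0], "rot": [0, 0, 0]}, {"fingers": 38, "dp": [0, 0, 0], "rot": [0, 0, 0]}], "force": 40}}

```text
time_s: 16.7
eef_pos: [562.8, 242.9, 59.7]
eef_rot: [180.0, -0.1, 20.8]
wrist_force: [-0.6, -0.9, 6.3]
grip_width: 0.507
grasp_force: 40.0
```

Call:
{"name": "move_arm", "arguments": {"deltas": [{"fingers": 38, "dp": [0, 0, 20], "rot": [0, 0, 0]}, {"fingers": 38, "dp": [0, 0, 40], "rot": [0, 0, 0]}, {"fingers": 38, "dp": [0, 0, 45], "rot": [0, 0, 0]}, {"fingers": 38, "dp": [0, 0, 35], "rot": [0, 0, 0]}, {"fingers": 38, "dp": [0, 0, 20], "rot": [0, 0, 0]}]}}

```text
time_s: 17.32
eef_pos: [562.5, 243.0, 222.2]
eef_rot: [-180.0, -0.2, 20.8]
wrist_force: [0.8, -0.6, -1.2]
grip_width: 0.511
grasp_force: 41.0
```

Call:
{"name": "move_arm", "arguments": {"deltas": [{"fingers": 38, "dp": [-15, -40, 0], "rot": [0, 0, 0]}, {"fingers": 38, "dp": [-15, -40, 0], "rot": [0, 0, 0]}, {"fingers": 38, "dp": [-15, -40, 0], "rot": [0, 0, 0]}, {"fingers": 38, "dp": [0, 0, 0], "rot": [0, 0, 0]}, {"fingers": 38, "dp": [0, 0, 0], "rot": [0, 0, 0]}]}}

```text
time_s: 17.95
eef_pos: [517.4, 123.3, 219.7]
eef_rot: [-180.0, -0.1, 20.8]
wrist_force: [-0.3, 1.3, -0.6]
grip_width: 0.51
grasp_force: 41.0
```

Run:
```python
from h import *
g=grab('wrist','w7.png'); s=grab('scene','s7.png'); st=state(); p=st['eef_pos']; print(p,st['eef_rot'],st['time_s'],st['grip_width'])
for n,gg in(('wrist',g),('scene',s)):
  for r in pinpoint(n,'cap')[:2]: print(n,round(r['score'],2),np.array(r['location']))
  m=trace(n,'cap'); print(m and m[0]['mask'].sum())
b=p[2]-59.5
for dx in(-4,-2,0,2,4): print(dx,round(float(circ(s,grad(s),p[0]+dx,p[1],b,(22.5,),np.linspace(-.9,1.2,20))),1))
print(fitc(g,p[0],p[1],z=b,rs=(22.5,),rng=6,a=np.linspace(-1.0,1.0,24)))
# probe handle top relative
print('handle',fitc(s,468,4.4,z=133,rs=(11,),rng=5))
a=cv2.imread('pics/s7.png'); q=px(s,p-[0,0,50]).astype(int); a=a[q[1]-50:q[1]+50,q[0]-75:q[0]+75]
cv2.imwrite('pics/m7.png',np.hstack([cv2.resize(a,(400,267),interpolation=2),cv2.resize(cv2.imread('pics/w7.png'),(400,267))]))
```

```text
[517.3 123.8 219. ] [-180.    -0.1   20.9] 18.05 0.5083042600603953
wrist 0.82 [517.9 120.  159.3]
16013
scene 0.71 [516.7 124.8 157.8]
807
-4 67.8
-2 65.8
0 58.7
2 49.4
4 42.2
(np.float32(150.0), np.float64(515.050664237179), np.float64(122.59459540549217))
handle (np.float32(122.719795), 466.0, 4.65)
```

View pics/m7.png

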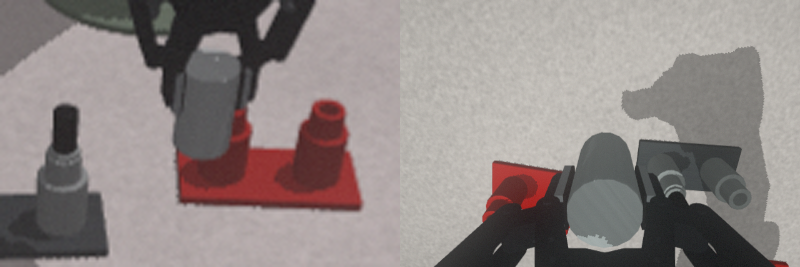

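Left: the cap is held level at (207,105), the probe in tube a at (65,150). Right: the cap is between the fingers at (605,190). Checking its offset along the pads.

Run:
```python
from h import *
A=np.linspace(-1.,1.,24)+.36
for n in('wrist','top','scene'):
  g=grab(n); p=state()['eef_pos']; b=p[2]-59.5; d=np.array([.935,.355])
  for z,a in((b,A),(b+74,np.linspace(0,6.28,40)),(b+74,A),(b+74,A+np.pi)):
    G=grad(g); v=[circ(g,G,*(p[:2]+d*t),z,(22.5,),a) for t in np.arange(-6,6.1,.5)]
    print(n,z-b,np.arange(-6,6.1,.5)[np.argsort(v)[::-1][:4]],max(v))
```

```text
wrist 0.0 [-3.  -2.5 -2.  -3.5] 150.0
wrist 74.0 [-1.  -0.5 -1.5 -2. ] 60.281006
wrist 74.0 [-2.  -2.5 -1.5 -3. ] 60.35371
wrist 74.0 [-4.5 -4.  -3.5 -0.5] 90.22107
top 0.0 [5.5 5.  6.  4.5] 34.872746
top 74.0 [1.5 2.  2.5 1. ] 21.376276
top 74.0 [0.5 1.  0.  1.5] 32.83714
top 74.0 [6.  5.5 5.  4.5] 4.212312
scene 0.0 [-3.5 -4.  -4.5 -3. ] 65.35754
scene 74.0 [1.  0.5 1.5 0. ] 89.23678
scene 74.0 [-1.  -1.5 -0.5 -2. ] 59.58209
scene 74.0 [2.5 3.  2.  3.5] 121.53254
```

Call:
{"name": "move_arm", "arguments": {"deltas": [{"fingers": 38, "dp": [-16, -40, 0], "rot": [0, 0, 0]}, {"fingers": 38, "dp": [-16, -40, 0], "rot": [0, 0, 0]}, {"fingers": 38, "dp": [-15.7, -38.5, 0], "rot": [0, 0, 0]}, {"fingers": 38, "dp": [0, 0, -10], "rot": [0, 0, 0]}, {"fingers": 38, "dp": [0, 0, 0], "rot": [0, 0, 0]}]}}

```text
time_s: 19.02
eef_pos: [469.3, 4.7, 208.0]
eef_rot: [-180.0, 0.0, 20.8]
wrist_force: [-0.2, 0.0, -1.2]
grip_width: 0.507
grasp_force: 41.2
```

Call:
{"name": "move_arm", "arguments": {"deltas": [{"fingers": 38, "dp": [0, 0, 0], "rot": [0, 0, 0]}, {"fingers": 38, "dp": [0, 0, 0], "rot": [0, 0, 0]}]}}

```text
time_s: 19.27
eef_pos: [469.6, 5.0, 208.5]
eef_rot: [-180.0, -0.0, 20.9]
wrist_force: [0.4, -0.3, -2.1]
grip_width: 0.51
grasp_force: 41.2
```

Run:
```python
from h import *
s=grab('scene','s8.png'); w=grab('wrist','w8.png'); st=state(); print(st['eef_pos'],st['eef_rot'],st['time_s'])
p=st['eef_pos']; print('cap bottom',fitc(w,p[0]-2,p[1]-1,z=p[2]-59.5,rs=(22.5,),rng=5,a=np.linspace(-1,1,24)+.36))
q=px(s,p-[0,0,80]).astype(int); a=cv2.imread('pics/s8.png')[q[1]-40:q[1]+50,q[0]-60:q[0]+60]
cv2.imwrite('pics/m8.png',np.hstack([cv2.resize(a,(400,300),interpolation=2),cv2.resize(cv2.imread('pics/w8.png')[60:300,160:480],(400,300))]))
```

```text
[469.5   4.7 208.5] [-180.    -0.    20.9] 19.375
cap bottom (np.float32(90.88276), np.float64(467.22972479047223), np.float64(3.9828744845900452))
```

View pics/m8.png

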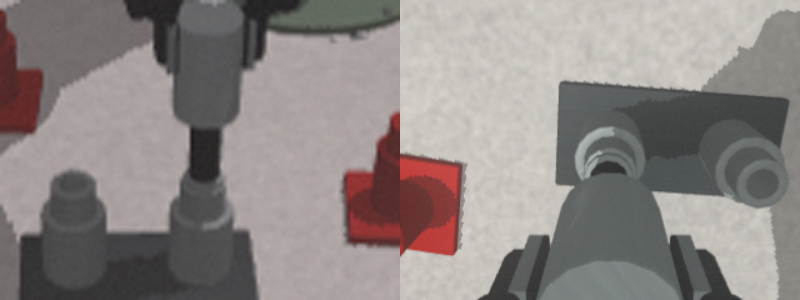

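Left: the cap (206,65) is centred above the probe handle (205,150). Right: the handle and rim (607,160) sit just under the cap edge. Lowering with force checks.

Call:
{"name": "move_arm", "arguments": {"deltas": [{"fingers": 38, "dp": [0.5, 0.2, -8], "rot": [0, 0, 0]}, {"fingers": 38, "dp": [0, 0, -8], "rot": [0, 0, 0]}, {"fingers": 38, "dp": [0, 0, -6], "rot": [0, 0, 0]}, {"fingers": 38, "dp": [0, 0, -6], "rot": [0, 0, 0]}, {"fingers": 38, "dp": [0, 0, 0], "rot": [0, 0, 0]}]}}

```text
time_s: 20.0
eef_pos: [469.6, 4.5, 179.9]
eef_rot: [-180.0, 0.0, 20.8]
wrist_force: [-1.2, -0.1, -1.2]
grip_width: 0.505
grasp_force: 41.2
```

Call:
{"name": "move_arm", "arguments": {"deltas": [{"fingers": 38, "dp": [0, 0, -7], "rot": [0, 0, 0]}, {"fingers": 38, "dp": [0, 0, -7], "rot": [0, 0, 0]}, {"fingers": 38, "dp": [0, 0, -7], "rot": [0, 0, 0]}, {"fingers": 38, "dp": [0, 0, -4], "rot": [0, 0, 0]}, {"fingers": 38, "dp": [0, 0, 0], "rot": [0, 0, 0]}]}}

```text
time_s: 20.62
eef_pos: [469.8, 4.5, 155.1]
eef_rot: [-180.0, 0.0, 20.8]
wrist_force: [0.0, -0.0, -0.7]
grip_width: 0.508
grasp_force: 41.2
```

Call:
{"name": "move_arm", "arguments": {"deltas": [{"fingers": 38, "dp": [0, 0, -5], "rot": [0, 0, 0]}, {"fingers": 38, "dp": [0, 0, -5], "rot": [0, 0, 0]}, {"fingers": 38, "dp": [0, 0, -5], "rot": [0, 0, 0]}, {"fingers": 38, "dp": [0, 0, 0], "rot": [0, 0, 0]}]}}

```text
time_s: 21.12
eef_pos: [469.7, 4.5, 140.0]
eef_rot: [-180.0, 0.0, 20.8]
wrist_force: [-0.8, -0.2, -1.1]
grip_width: 0.509
grasp_force: 41.2
```

Call:
{"name": "move_arm", "arguments": {"deltas": [{"fingers": 38, "dp": [0, 0, -4], "rot": [0, 0, 0]}, {"fingers": 38, "dp": [0, 0, -4], "rot": [0, 0, 0]}, {"fingers": 38, "dp": [0, 0, -4], "rot": [0, 0, 0]}, {"fingers": 38, "dp": [0, 0, -2], "rot": [0, 0, 0]}, {"fingers": 38, "dp": [0, 0, 0], "rot": [0, 0, 0]}]}}

```text
time_s: 21.75
eef_pos: [469.8, 4.5, 126.3]
eef_rot: [-180.0, 0.0, 20.8]
wrist_force: [-0.3, -0.1, -1.0]
grip_width: 0.508
grasp_force: 41.2
```

Call:
{"name": "move_arm", "arguments": {"deltas": [{"fingers": 38, "dp": [0, 0, -2], "rot": [0, 0, 0]}, {"fingers": 38, "dp": [0, 0, -1.5], "rot": [0, 0, 0]}, {"fingers": 38, "dp": [0, 0, 0], "rot": [0, 0, 0]}]}}

```text
time_s: 22.12
eef_pos: [470.1, 4.4, 123.5]
eef_rot: [180.0, -0.0, 20.8]
wrist_force: [-3.7, -1.3, 16.8]
grip_width: 0.509
grasp_force: 42.4
```

Cap edge touches the shoulder at the expected height. A slight extra push, then release and retreat.

Call:
{"name": "move_arm", "arguments": {"deltas": [{"fingers": 38, "dp": [0, 0, -1], "rot": [0, 0, 0]}, {"fingers": 38, "dp": [0, 0, 1.5], "rot": [0, 0, 0]}, {"fingers": 80, "dp": [0, 0, 0], "rot": [0, 0, 0]}, {"fingers": 80, "dp": [0, 0, 0], "rot": [0, 0, 0]}, {"fingers": 80, "dp": [0, 0, 0], "rot": [0, 0, 0]}]}}

```text
time_s: 22.75
eef_pos: [469.8, 4.5, 123.2]
eef_rot: [-180.0, 0.0, 20.8]
wrist_force: [0.4, 0.1, -0.5]
grip_width: 0.933
grasp_force: 0.0
```

Call:
{"name": "move_arm", "arguments": {"deltas": [{"fingers": 80, "dp": [0, 0, 0], "rot": [0, 0, 0]}, {"fingers": 80, "dp": [0, 0, 20], "rot": [0, 0, 0]}, {"fingers": 80, "dp": [0, 0, 40], "rot": [0, 0, 0]}, {"fingers": 80, "dp": [0, 0, 45], "rot": [0, 0, 0]}, {"fingers": 80, "dp": [0, 0, 20], "rot": [0, 0, 0]}]}}

```text
time_s: 23.38
eef_pos: [470.4, 4.5, 250.6]
eef_rot: [180.0, -0.1, 20.8]
wrist_force: [-0.0, 0.5, -0.2]
grip_width: 0.936
grasp_force: 0.0
```

Run:
```python
from h import *
s=grab('scene','s9.png'); w=grab('wrist','w9.png'); st=state(); print(st['eef_pos'],st['time_s'],st['wrist_force'],st['grip_width'])
for n in('scene','wrist'):
  for r in pinpoint(n,'cap')[:1]: print(n,round(r['score'],2),np.array(r['location']))
for k in('bowl','jar','dish'):
  for r in pinpoint('scene',k)[:1]: print(k,np.array(r['location']))
cv2.imwrite('pics/m9.png',np.hstack([cv2.resize(cv2.imread('pics/s9.png')[130:220,245:365],(400,300),interpolation=2),cv2.resize(cv2.imread('pics/w9.png')[100:340,160:480],(400,300))]))
```

```text
[470.7   4.5 250.3] 23.475 [0.2 0.2 0.3] 0.9331203841990251
scene 0.79 [470.6   6.2  65.2]
wrist 0.9 [467.7   1.7  64.4]
bowl [796.6 145.5   3.5]
jar [ 741.3 -157.3    0.2]
dish [782.6  11.8  -3.6]
```

View pics/m9.png

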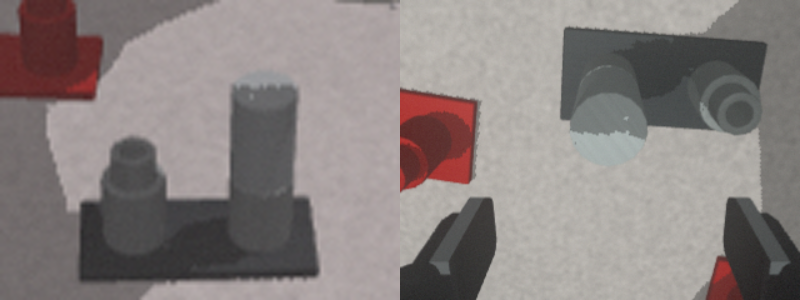

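The cap sits level on tube a's shoulder at (263,190), its edge at about 65 mm, and the gripper is clear. Handing in.

```bash
python3 -c "
from workcell import env
print(env.sign_off())"
```

```text
the job is handed in; nothing more can be done
None
```

The probe is fully home in tube a (tube b holds the spacer), the cap is down on that tube's shoulder and released, and the bowl, jar and dish were not touched; handed in at about 24 s.

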